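Bung with delivery tube held ready over flask and beaker

ROBOT

A 6-joint arm with a two-finger parallel gripper is mounted at the origin on a cart in front of the work surface, level with it; the furniture and walls round the work are solid. World frame = base frame: x ahead of the robot, y to its left, z up, the work surface at z = 0. Lengths are in mm, angles in rad, forces in N, time in s.
With the tool pointing down it reaches from about 400 to 925 mm from the base axis. Payload 12.5 kg.
Tool frame: the origin (TCP) lies at the very end of the fingers, on their centre line; the grasp point (between the pads) lies 19 mm behind it; z points along the fingers, y is the direction in which the jaws open and shut (so a half turn about z gives the same grasp; the last joint's range is limited). The gripper opens to 95 mm and grips with 3 to 60 N. Pads are 20 mm wide; open, the fingers measure 119 mm over their backs; the gripper's body (75 mm by 180 mm) begins 59 mm behind the grasp point.
Start: joints at [1.052, 0.491, 1.559, -0, 1.092, -0.106], TCP at [250.721, 572.526, 214.661] pointing down, gripper open.
Joint ranges: [-3.1, 3.1], [-0.84, 2.19], [0.05, 2.79], [-1.13, 4.28], [0.06, 2.93], [-2.69, 2.69]. Speed limits (rad/s): [2.22, 2.22, 2.79, 3.14, 3.14, 3.14].

INTERFACE

Orientations are given as [roll, pitch, yaw] about the fixed x, y, z axes, in that order (R = Rz(yaw) Ry(pitch) Rx(roll)).
In Python, from cell import env gives the robot as it stands. The module is installed in compiled form; this text tells all that it offers.
- The arm moves only by the tool arm_command, never from a script. Its argument "deltas" is a list that holds one entry, the list of rows, each a list of 5 numbers: the closure, from 0 (fully open) to 1 (shut), then the shift along the world's x, y, z as a fraction of full scale, then the turn about the world's z as a fraction of full scale. In form: [[[grip, dx, dy, dz, twist], ...]]. A call has 1 to 12 rows; each row shifts and turns the pose as measured when the row begins; what a row does not reach is not made up. Full scale, the value 1, is 100 mm for a shift and pi/4 rad for a turn. A row lasts 1/12 s, in which the tool goes at most 41.7 mm and 7.16 degrees, less where a joint would pass 70% of its speed; a pose out of reach is approached as far as the arm can. A call with a number of a shift or a turn outside -1 to 1 is refused whole. A call with a gripper value outside its range is refused whole. The fingers move at their own pace and stop on an object; the grip force is fixed at half the most. Time passes only in rows, so rows that do not move let the fingers close. It gives the time, the measured TCP pose, the force and the opening at its end, in the units of the state.
- env.state(): the state, without advancing time (a new reading comes with each control period).
- env.read_camera(name): name is "side" or "top"; returns a dict with "frame" (420x560x3 uint8, red, green, blue), "fx", "fy", "cx", "cy" (pixels), "R" (3x3) and "t" (3): a world point X has camera coordinates R X + t. Camera axes: x right, y down, z forward; pixel columns grow to the right and rows downward; lengths in mm; the calibration is good to about 2 mm. A picture is of the moment at which its call begins. There is no depth.
- env.job_done(): hands the job in, once; it reports no verdict.
The state is a dict: "t": time; "joints": joint angles; "qvel": joint speeds; "tau": joint torques, N m; "eef_pos": TCP position; "tcp_rot": TCP orientation; "ft_force": force on the tool from outside, world axes, zero at the start; "moment": the same for the moment, N m; "opening": opening from 0.0 (shut) to 1.0 (fully open).
Only numpy, scipy, OpenCV 4.12 (cv2) and the standard library are available. Lean on these libraries where they do the work, as an engineer would, in place of code of your own. Each camera call takes 0.05 s, during which the arm holds its last target.

TASK

For the carbon dioxide demonstration, fold both flaps of the carton right back past upright and take out the rubber bung with the bent glass delivery tube. Carry it over the test-tube rack and finish while still holding it, upright and still, about a centimetre above the conical flask: the bung centred over the flask's mouth and the hanging end of the glass tube over the middle of the beaker beside it, ready to go in when the acid is poured. It must never touch flask, beaker or rack, and nothing else on the table may be knocked or shifted.

Things in the scene. Friction and masses are not known exactly. Their poses are not given: they have to be found in the camera images.
- carton: cardboard carton, fixed, 156 (its x) x 116 (its y) x 80 mm tall, walls 3 mm; origin: centre of its underside. The bung stands 45 mm to -x of the centre, the tube points to +x. The bung's head lies on two card blocks 26 mm wide in y, tops at z = 45 mm, and is 39 mm from the side walls; the tube lies in a 16 mm notch of a card partition 78 mm tall, 22 mm to +x of the centre
- flap_left (a joint): flap on the carton's +y long side, 154 x 57 x 3 mm cardboard: 0 = lying closed, pi/2 = upright, largest 2.5 rad = folded back outside. Starts half open (0.85 to 1.15 rad). It turns easily (a push of about 0.3 N at its edge) and stays where it is left
- flap_right (a joint): the same flap on the carton's -y long side
- flap_left_hinge (a point): middle of the left flap's crease, on the top rim of the +y wall, 58 mm from the carton's mid-plane, z = 80 mm; the crease runs along the carton's x
- flap_right_hinge (a point): middle of the right flap's crease, on the top rim of the -y wall
- flap_left_edge (a point): middle of the left flap's free edge, 57 mm from its crease
- flap_right_edge (a point): middle of the right flap's free edge
- bung_head (a point): centre of the bung's cylindrical rubber head (grip here): diameter 32, 20 mm tall; z up, x along the glass tube. The 6 mm tube rises from the head's middle, runs level along +x, its centre line 18 mm above this point, and turns down 95 mm out. Bung and tube are one rigid piece, about 60 g
- bung_foot (a point): middle of the underside of the tapered plug (16 to 19 mm diameter, 15 mm long) below the head: 25 mm below bung_head
- tube_end (a point): lower end of the tube's hanging leg, 95 mm to +x of bung_head and 43 mm below it (18 mm below bung_foot)
- flask_mouth (a point): centre of the mouth of the conical glass flask, 105 mm above the table; neck about 24 mm wide, body 63 mm wide; loose and light (85 g)
- beaker_mouth (a point): centre of the rim of the glass beaker beside the flask (diameter 66 mm, spout apart), 82 mm above the table; loose, 75 g, a tea light stands in it. It stands 90 to 100 mm from the flask's axis, on the side away from the robot
- bung: the one rigid piece of bung and glass tube; origin at bung_foot, z up, x along the tube
- flask: the conical flask; origin at the centre of its underside
- beaker: the beaker; origin 3.5 mm from its axis, on its underside
- rack: wooden test-tube rack, 59 x 233 mm, 88 mm tall, long along its own y, with three glass test tubes standing in it that reach 126 mm above the table; it stands between the carton and the flask. Origin: centre of its underside
- dropper_a: brown dropper bottle, diameter 33 mm, 94 mm tall, past the far end of the rack; origin at its underside
- dropper_b: brown dropper bottle, diameter 33 mm, 98 mm tall, past the far end of the rack; origin at its underside
- wash_bottle: wash bottle with spout, 58 x 82 mm, 182 mm tall, at the back; origin at its underside
- measuring_cylinder: glass measuring cylinder on a foot, 44 x 51 mm, 184 mm tall, at the back; origin at its underside
- dish: porcelain evaporating dish, 72 mm wide, 29 mm tall, behind the beaker; origin at its underside

How it is judged:
By the outcome, as a careful person would: the job done as asked, in the order asked, and still so for the second after the job is handed in, while the arm keeps its last pose, push and grip.
It also fails if it takes over 54 s, if anything falls off the work surface, if the arm or the gripper's body presses on something with over 40 N, if the wrist force passes 120 N, or if a joint passes its speed limit or range.

## Working session

There is one attempt and no reset: what is moved stays moved. The work goes in short steps, Python scripts to look and compute and a tool call to move; the robot and the scene stay as the last step left them, time stands still between calls to the robot, and variables do not carry over. Pictures are saved under pics/ and viewed, and the job is handed in when it is done.

Besides the shell and the picture viewer there is one more tool, called after "Call:" by a JSON object that holds its "fn" and its "kwargs". arm_command: Moves the arm, as the interface text tells. Its arguments: {"type":"object","properties":{"deltas":{"type":"array","items":{"type":"array","items":{"type":"array","items":{"type":"number","minimum":-1,"maximum":1}}}}},"required":["deltas"]}

```bash
mkdir -p pics
cat > h.py <<'E'
import numpy as np, cv2, pickle
from cell import env
def snap(n,tag):
    c=env.read_camera(n); cv2.imwrite(f'pics/{tag}_{n}.png',cv2.cvtColor(c['frame'],cv2.COLOR_RGB2BGR)); pickle.dump(c,open(f'pics/{tag}_{n}.pkl','wb')); return c
def crop(tag,n,x0,y0,x1,y1,s,out):
    im=cv2.imread(f'pics/{tag}_{n}.png')[y0:y1,x0:x1]; cv2.imwrite(f'pics/{out}.png',cv2.resize(im,None,fx=s,fy=s,interpolation=cv2.INTER_CUBIC))
def load(tag,n): return pickle.load(open(f'pics/{tag}_{n}.pkl','rb'))
def proj(c,X):
    p=np.asarray(c['R'])@np.asarray(X,float)+np.asarray(c['t']); return np.array([c['fx']*p[0]/p[2]+c['cx'],c['fy']*p[1]/p[2]+c['cy']])
def ray(c,u,v):
    R=np.asarray(c['R']);o=-R.T@np.asarray(c['t']);d=R.T@np.array([(u-c['cx'])/c['fx'],(v-c['cy'])/c['fy'],1]);return o,d/np.linalg.norm(d)
def atz(c,u,v,z):
    o,d=ray(c,u,v); return o+d*(z-o[2])/d[2]
def tri(c1,p1,c2,p2):
    o1,d1=ray(c1,*p1);o2,d2=ray(c2,*p2)
    s=np.linalg.lstsq(np.stack([d1,-d2],1),o2-o1,rcond=None)[0];a=o1+s[0]*d1;b=o2+s[1]*d2
    return (a+b)/2,np.linalg.norm(a-b)
E
python3 - <<'E'
from h import *
np.set_printoptions(precision=3,suppress=True)
for n in('side','top'):
    c=snap(n,'a'); print(n,c['fx'],c['cx'],c['cy'],'cam at',-np.asarray(c['R']).T@c['t'],np.asarray(c['R']))
print(env.state())
E
```

```text
side 411.6191846477155 282.3549347454045 204.27035560989864 cam at [  380.183 -1033.324   584.09 ] [[ 0.971 -0.239 -0.018]
 [-0.134 -0.479 -0.868]
 [ 0.199  0.845 -0.497]]
top 475.10912778277367 281.1642166613216 210.50739728819738 cam at [ 370.955 -220.762 1105.678] [[ 0.006 -1.    -0.006]
 [-0.979 -0.005 -0.204]
 [ 0.204  0.007 -0.979]]
{'t': 0.1, 'joints': array([ 1.052,  0.491,  1.559,  0.   ,  1.092, -0.106]), 'qvel': array([ 0.001, -0.001, -0.002, -0.001,  0.001,  0.001]), 'tau': array([  0.004, -61.362, -25.862,   0.069,   0.047,  -0.   ]), 'eef_pos': array([250.612, 572.322, 214.129]), 'tcp_rot': array([-3.141, -0.   ,  2.729]), 'ft_force': array([-0.053, -1.119,  0.324]), 'moment': array([-0.037, -0.002, -0.004]), 'opening': 0.9990736251537509}
```

View pics/a_side.png

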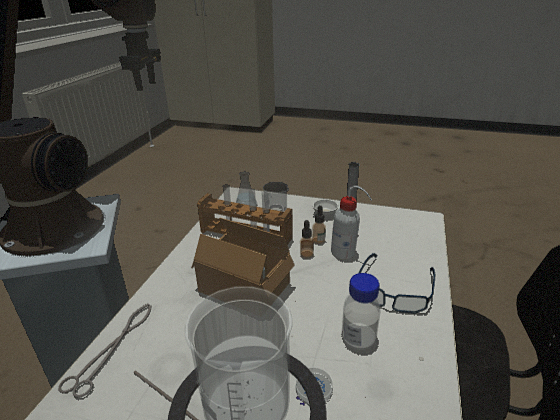

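View pics/a_top.png

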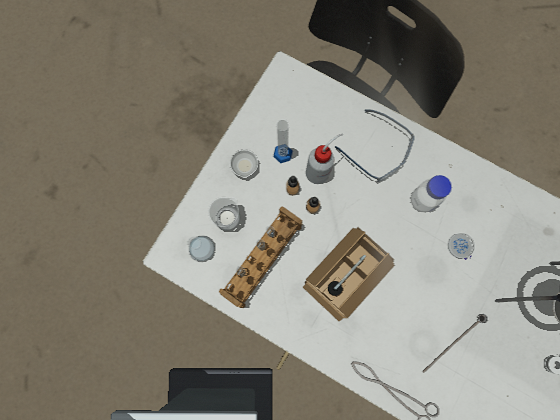

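Run:
```python
from h import *
crop('a','top',170,110,410,330,3.3,'c1')
crop('a','side',180,150,380,310,4,'c2')
```

```text
(no output)
```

View pics/c1.png

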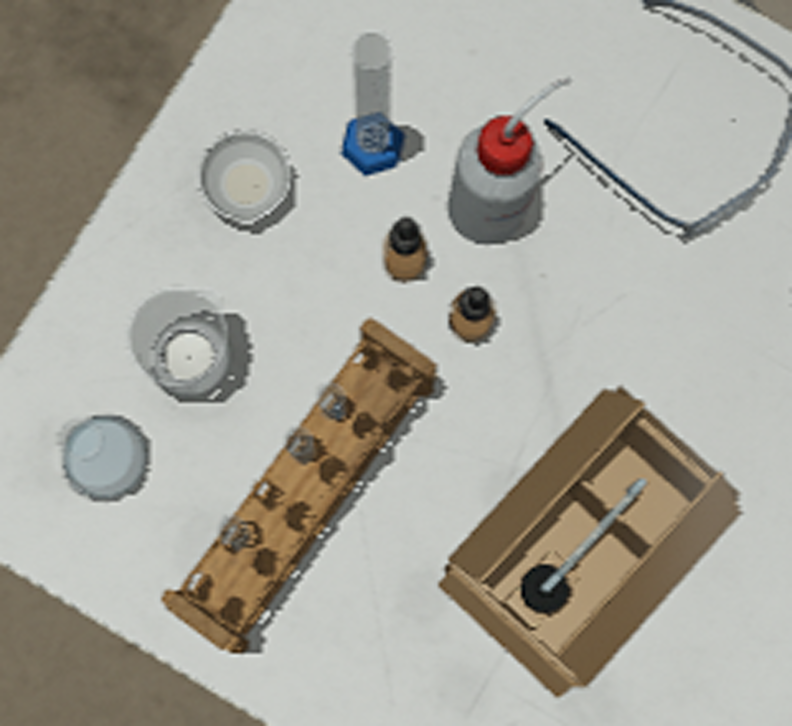

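View pics/c2.png

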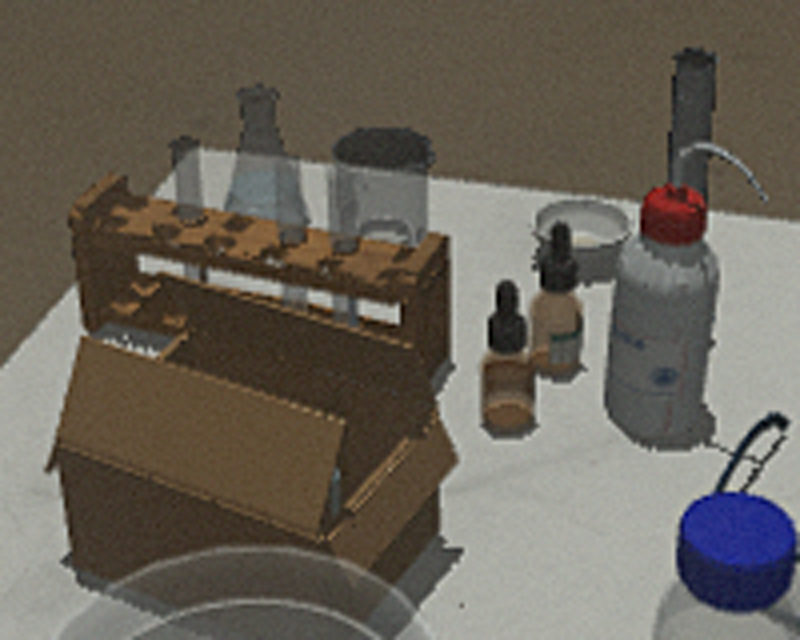

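Run:
```python
from h import *
crop('a','top',295,220,405,330,7,'c3')
crop('a','top',180,190,260,270,8,'c4')
crop('a','side',225,165,295,215,11,'c5')
```

```text
(no output)
```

View pics/c3.png

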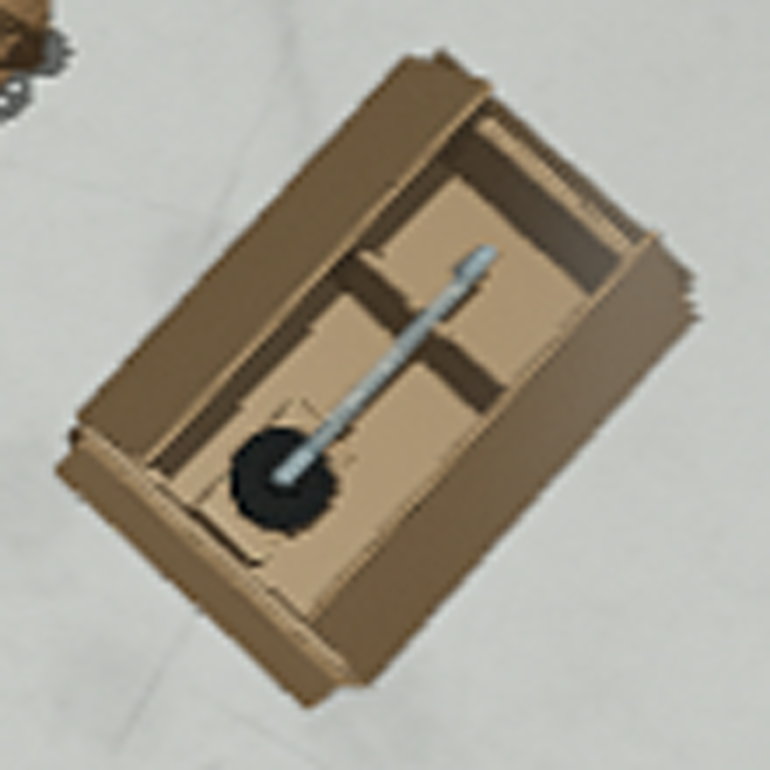

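View pics/c4.png

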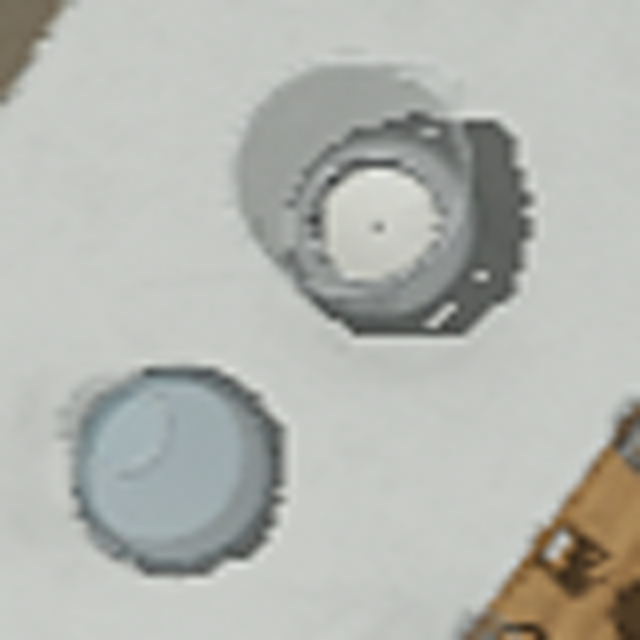

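View pics/c5.png

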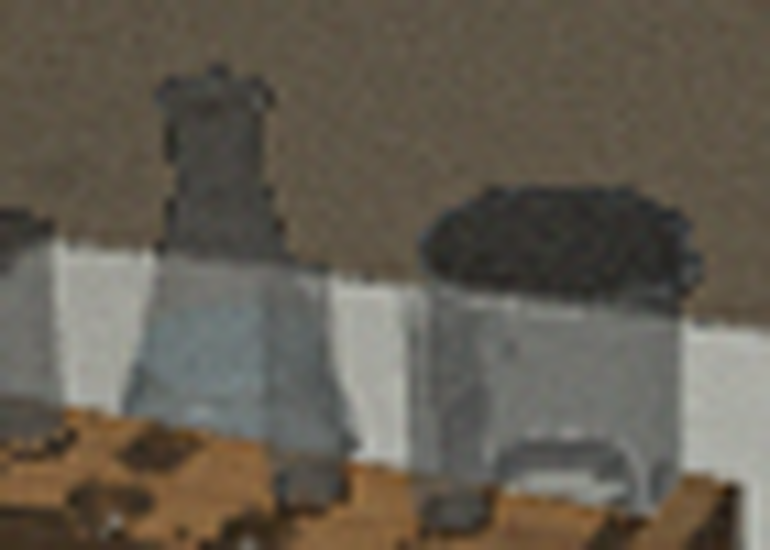

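Run:
```python
from h import *
np.set_printoptions(precision=1,suppress=True)
T=load('a','top');S=load('a','side')
print('flask base',atz(T,180+177/8,190+470/8,4)); 
print('flask mouth side',atz(S,225+217/11,165+92/11,105))
fm=atz(T,180+130/8,190+435/8,105); print('flask top mark',fm)
b=atz(T,180+349/8,190+172/8,82); print('beaker rim top',b,'side',atz(S,225+557/11,165+243/11,82))
print('tealight',atz(T,180+378/8,190+225/8,18))
def c3(x,y): return 295+x/7,220+y/7
print('head',atz(T,*c3(284,480),65)); print('tube bend',atz(T,*c3(487,250),75),'tube start',atz(T,*c3(286,478),76))
# carton rims: left wall crease ends
for nm,p,z in[('L flap outer -x',(80,425),80),('L outer +x',(405,57),80),('R outer -x',(368,683),80),('R outer +x',(697,318),80),('Ledge -x',(150,468),130),('Ledge +x',(492,88),130),('Redge -x',(308,615),130),('Redge +x',(650,232),130)]:
    print(nm,atz(T,*c3(*p),z))
```

```text
flask base [508.5 -28.7   4. ]
flask mouth side [514.6 -28.5 105. ]
flask top mark [505.1 -33.5 105. ]
beaker rim top [581.4 -86.4  82. ] side [586.4 -86.5  82. ]
tealight [578.8 -87.   18. ]
head [ 415.9 -331.6   65. ]
tube bend [ 486.3 -394.7   75. ] tube start [ 416.1 -331.1   76. ]
L flap outer -x [ 431.5 -268.    80. ]
L outer +x [ 546. -370.   80.]
R outer -x [ 355.1 -354.2   80. ]
R outer +x [ 465.2 -457.7   80. ]
Ledge -x [ 416.3 -286.   130. ]
Ledge +x [ 528.3 -388.3  130. ]
Redge -x [ 374.9 -330.9  130. ]
Redge +x [ 485.7 -433.4  130. ]
```

Call:
{"fn": "arm_command", "kwargs": {"deltas": [[[1,0.2,-0.3,0.05,0],[1,0.2,-0.3,0.05,0],[1,0.2,-0.3,0.05,0],[1,0.2,-0.3,0.05,0],[1,0.2,-0.3,0.03,0],[1,0.2,-0.3,0,0],[1,0.2,-0.3,0,0],[1,0.2,-0.3,0,0],[1,0.2,-0.3,0,0],[1,0.2,-0.3,0,0]]]}}

```text
t: 0.93
eef_pos: [451.6, 262.4, 234.6]
tcp_rot: [-3.136, -0.002, 2.739]
ft_force: [1.1, 0.0, 0.1]
opening: 0.355
```

Call:
{"fn": "arm_command", "kwargs": {"deltas": [[[1,0,-0.3,0,-0.036],[1,0,-0.3,0,-0.036],[1,0,-0.3,0,-0.036],[1,0,-0.3,0,-0.036],[1,0,-0.3,0,-0.036],[1,0,-0.3,0,-0.036],[1,0,-0.3,0,-0.036],[1,0,-0.3,0,-0.036],[1,0,-0.3,0,-0.036],[1,0,-0.3,0,-0.036],[1,0,-0.3,0,-0.036],[1,0,-0.3,0,-0.036]]]}}

```text
t: 1.93
eef_pos: [451.0, -116.2, 232.5]
tcp_rot: [-3.134, -0.005, 2.383]
ft_force: [0.7, 1.0, 0.1]
opening: 0.004
```

Call:
{"fn": "arm_command", "kwargs": {"deltas": [[[1,0,-0.3,0,0],[1,0,-0.3,0,0],[1,0,-0.3,0,0],[1,0,-0.3,0,0],[1,0,-0.3,0,0],[1,0,-0.3,0,0],[1,0,-0.3,0,0],[1,0,-0.3,0,0],[1,0,-0.2,0,0],[1,0,0,0,0],[1,0,0,0,0]]]}}

```text
t: 2.85
eef_pos: [446.3, -394.8, 229.1]
tcp_rot: [-3.134, -0.01, 2.374]
ft_force: [-0.3, -0.1, -0.5]
opening: 0.005
```

Call:
{"fn": "arm_command", "kwargs": {"deltas": [[[1,0.03,0.2,-0.2,0.03],[1,0,0.12,-0.3,0],[1,0,0,-0.15,0],[1,0,0,0,0]]]}}

```text
t: 3.18
eef_pos: [449.1, -358.9, 162.7]
tcp_rot: [-3.134, -0.008, 2.399]
ft_force: [-0.2, 0.1, -0.0]
opening: 0.004
```

Run:
```python
from h import *
np.set_printoptions(precision=2,suppress=True)
T=snap('top','b');S=snap('side','b');s=env.state();print(s['eef_pos'],s['tcp_rot'],s['qvel'],s['joints'])
p=proj(T,s['eef_pos']);q=proj(S,s['eef_pos']);print(p,q)
p=p.astype(int);q=q.astype(int)
crop('b','top',p[0]-60,p[1]-45,p[0]+60,p[1]+45,6,'d1')
crop('b','side',q[0]-60,q[1]-45,q[0]+60,q[1]+45,6,'d2')
```

```text
[ 449.78 -360.15  165.13] [-3.13 -0.01  2.4 ] [-0.01 -0.02 -0.04 -0.    0.01 -0.  ] [-0.79  0.48  1.73 -0.01  0.93 -1.61]
[355.15 269.07] [237.43 220.79]
```

View pics/d1.png

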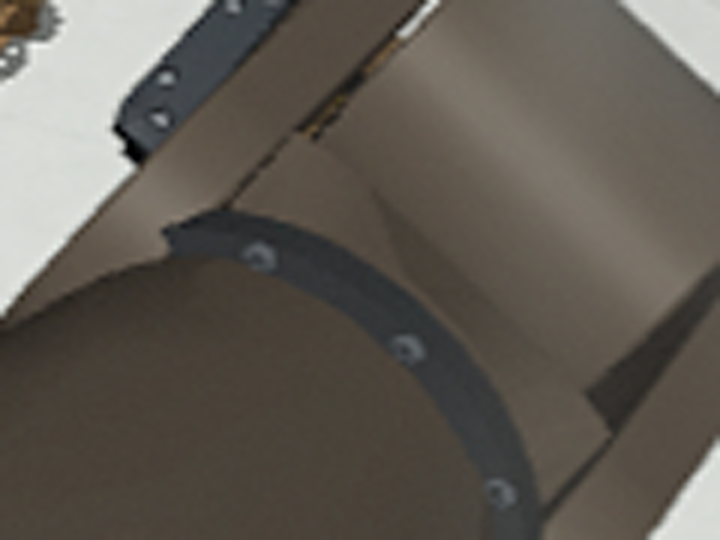

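View pics/d2.png

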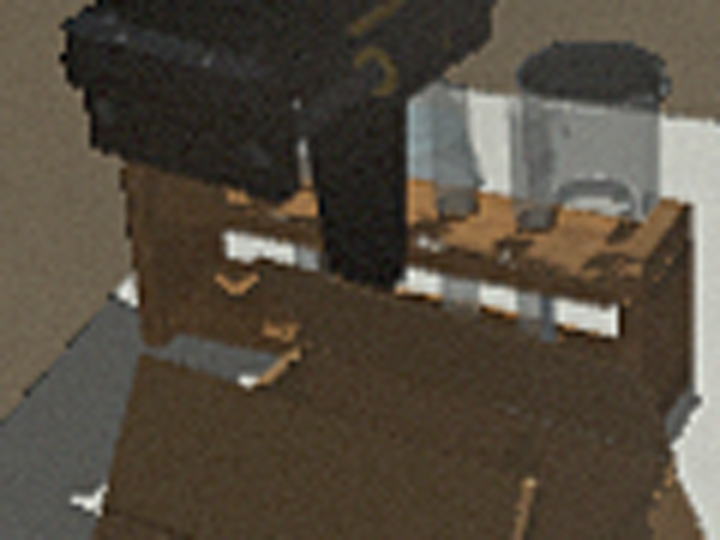

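Call:
{"fn": "arm_command", "kwargs": {"deltas": [[[1,0,-0.02,-0.25,0],[1,0,0,-0.25,0],[1,0,0,-0.15,0],[1,0,0,0,0]]]}}

```text
t: 3.62
eef_pos: [452.6, -363.7, 104.8]
tcp_rot: [-3.133, 0.006, 2.399]
ft_force: [-0.4, 0.6, 0.5]
opening: 0.008
```

Call:
{"fn": "arm_command", "kwargs": {"deltas": [[[1,0.067,0.074,0,0],[1,0.067,0.074,0,0],[1,0.067,0.074,0,0],[1,0.067,0.074,0,0],[1,0,0,0,0]]]}}

```text
t: 4.03
eef_pos: [484.2, -332.5, 111.1]
tcp_rot: [-3.134, 0.013, 2.399]
ft_force: [-1.3, 0.2, -0.1]
opening: 0.001
```

Call:
{"fn": "arm_command", "kwargs": {"deltas": [[[1,0,0.02,-0.1,0],[1,0.03,0.05,-0.06,0],[1,0.05,0.06,-0.02,0],[1,0.04,0.05,0,0],[1,0,0,0,0],[1,0,0,0,0]]]}}

```text
t: 4.53
eef_pos: [498.2, -312.0, 92.0]
tcp_rot: [-3.133, 0.015, 2.401]
ft_force: [-1.3, -1.4, 0.0]
opening: 0.002
```

```bash
cat >> h.py <<'E'
th=np.radians(-42.3);Cc=np.array([449.4,-362.2]);xc=np.array([np.cos(th),np.sin(th)]);yc=np.array([-np.sin(th),np.cos(th)])
def loc(): 
    s=env.state();d=s['eef_pos'][:2]-Cc;print('t',round(s['t'],2),'tcp',s['eef_pos'].round(1),'carton xy',round(d@xc,1),round(d@yc,1),'yaw',s['tcp_rot'].round(3),s['ft_force'].round(1),s['opening'].round(3))
E
python3 - <<'E'
from h import *
loc();snap('side','c');crop('c','side',180,150,320,310,4,'e1');loc()
E
```

```text
Traceback (most recent call last):
  File "h.py", line 20, in loc
    s=env.state();d=s['eef_pos'][:2]-Cc;print('t',round(s['t'],2),'tcp',s['eef_pos'].round(1),'carton xy',round(d@xc,1),round(d@yc,1),'yaw',s['tcp_rot'].round(3),s['ft_force'].round(1),s['opening'].round(3))
                                                                                                                                                                                         ^^^^^^^^^^^^^^^^^^
AttributeError: 'float' object has no attribute 'round'
```

```bash
sed -i "s/s\['opening'\].round(3)/round(s['opening'],3)/" h.py
python3 - <<'E'
from h import *
loc();snap('side','c');crop('c','side',180,150,320,310,4,'e1');loc()
E
```

```text
t 4.53 tcp [ 498.2 -312.    92. ] carton xy 2.3 70.0 yaw [-3.133  0.015  2.401] [-1.3 -1.4  0. ] 0.002
t 4.58 tcp [ 498.2 -312.    92. ] carton xy 2.3 70.0 yaw [-3.133  0.015  2.401] [ 0.  -0.1  0.4] 0.004
```

View pics/e1.png

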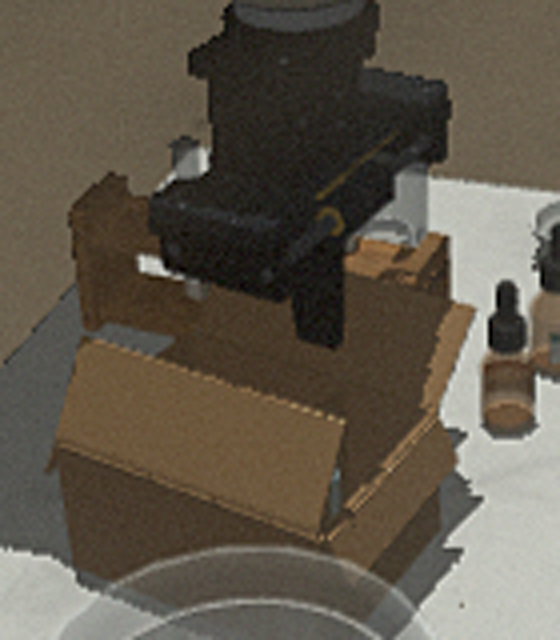

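```bash
cat >> h.py <<'E'
def flap(c,side,a,x,x0=0,y0=0,s=1):
    h=side*58;y=h-side*57*np.cos(a);z=80+57*np.sin(a);w=Cc+x*xc+y*yc
    return (proj(c,[w[0],w[1],z])-[x0,y0])*s
E
python3 - <<'E'
from h import *
np.set_printoptions(precision=0,suppress=True)
S=load('c','side')
w=Cc+77*xc+58*yc
print('hinge',(proj(S,[*w,80])-[180,150])*4)
for a in(1.57,1.9,2.1,2.2,2.3,2.4,2.5):print(a,flap(S,1,a,77,180,150,4),flap(S,1,a,-77,180,150,4))
for a in(.9,1.0,1.1): print(a,flap(S,-1,a,77,180,150,4),flap(S,-1,a,-77,180,150,4))
E
```

```text
hinge [430. 409.]
1.57 [429. 315.] [174. 244.]
1.9 [446. 303.] [194. 233.]
2.1 [455. 301.] [206. 232.]
2.2 [460. 301.] [211. 233.]
2.3 [464. 303.] [216. 235.]
2.4 [467. 306.] [221. 238.]
2.5 [470. 309.] [225. 242.]
0.9 [348. 423.] [ 82. 338.]
1.0 [342. 423.] [ 75. 338.]
1.1 [336. 424.] [ 68. 338.]
```

Call:
{"fn": "arm_command", "kwargs": {"deltas": [[[1,-0.03,-0.03,0.1,0],[1,-0.1,-0.11,0.03,0],[1,-0.1,-0.11,0,0],[1,-0.1,-0.11,0,0],[1,-0.1,-0.11,0,0],[1,-0.1,-0.11,0,0],[1,-0.1,-0.11,0,0],[1,-0.05,-0.05,0,0],[1,0,0,0,0]]]}}

```text
t: 5.33
eef_pos: [425.8, -391.5, 112.3]
tcp_rot: [-3.134, 0.019, 2.4]
ft_force: [0.5, 1.0, 0.5]
opening: 0.006
```

```bash
python3 -c "
from h import *
loc()"
```

```text
t 5.33 tcp [ 425.8 -391.5  112.3] carton xy 2.3 -37.6 yaw [-3.134  0.019  2.4  ] [0.5 1.  0.5] 0.006
```

Call:
{"fn": "arm_command", "kwargs": {"deltas": [[[1,-0.01,-0.01,-0.08,0],[1,-0.04,-0.05,-0.06,0],[1,-0.06,-0.07,-0.04,0],[1,-0.06,-0.06,-0.02,0],[1,-0.04,-0.04,0,0],[1,0,0,0,0],[1,0,0,0,0]]]}}

```text
t: 5.92
eef_pos: [406.1, -413.5, 91.7]
tcp_rot: [-3.14, 0.02, 2.399]
ft_force: [1.3, 1.4, 3.7]
opening: 0.001
```

Run:
```python
from h import *
np.set_printoptions(precision=0,suppress=True)
loc();S=snap('side','d');crop('d','side',180,150,320,310,4,'e2')
for a in(1.57,2.1,2.2,2.3,2.4,2.5): print(a,flap(S,-1,a,77,180,150,4),flap(S,-1,a,-77,180,150,4))
```

```text
t 5.92 tcp [ 406. -414.   92.] carton xy 2.4 -67.1 yaw [-3.  0.  2.] [1. 1. 4.] 0.001
1.57 [306. 444.] [ 33. 354.]
2.1 [272. 495.] [ -5. 399.]
2.2 [266. 507.] [-11. 410.]
2.3 [261. 520.] [-16. 421.]
2.4 [257. 533.] [-21. 432.]
2.5 [253. 546.] [-24. 444.]
```

View pics/e2.png

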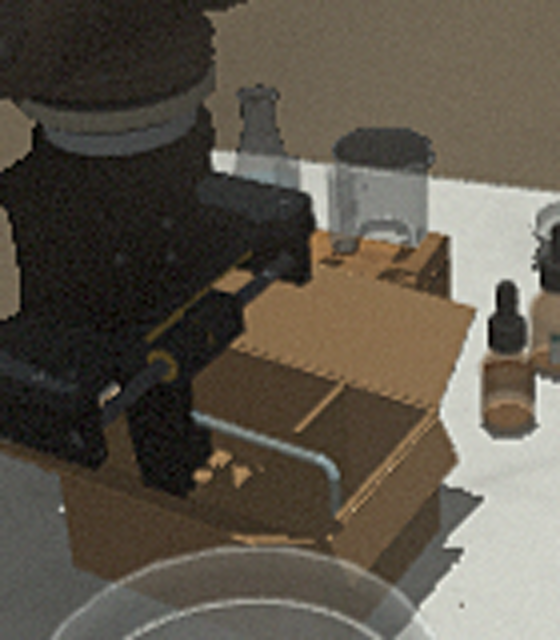

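Call:
{"fn": "arm_command", "kwargs": {"deltas": [[[1,0.02,0.02,0.2,0],[1,0.03,0.03,0.3,0],[0.6,0.02,0.25,0.1,0],[0.37,0.02,0.25,0,0],[0.37,0.01,0.2,0,0],[0.37,0,0,0,0],[0.37,0,0,0,0],[0.37,0,0,0,0],[0.37,0,0,0,0],[0.37,0,0,0,0]]]}}

```text
t: 6.8
eef_pos: [413.5, -339.9, 152.5]
tcp_rot: [-3.139, 0.017, 2.398]
ft_force: [-0.0, -0.1, 0.6]
opening: 0.509
```

Run:
```python
from h import *
loc();S=snap('side','e');T=snap('top','e');crop('e','side',150,130,330,310,4,'e3');loc()
print(env.state()['opening'])
```

```text
t 6.8 tcp [ 413.5 -339.9  152.5] carton xy -41.6 -7.7 yaw [-3.139  0.017  2.398] [-0.  -0.1  0.6] 0.509
t 6.9 tcp [ 413.4 -339.9  152.4] carton xy -41.7 -7.7 yaw [-3.139  0.017  2.397] [-0.5 -1.1 -0.7] 0.59
0.5901863925341224
```

View pics/e3.png

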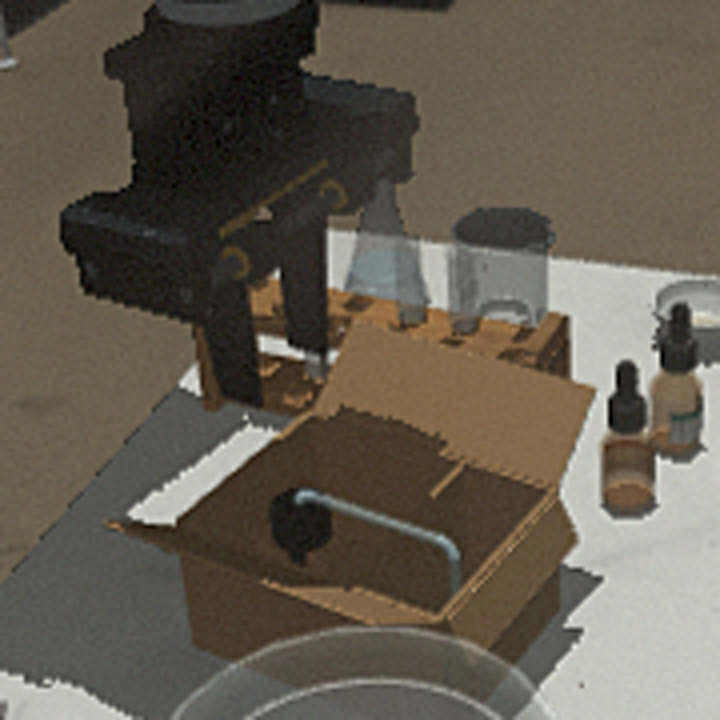

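View pics/e_top.png

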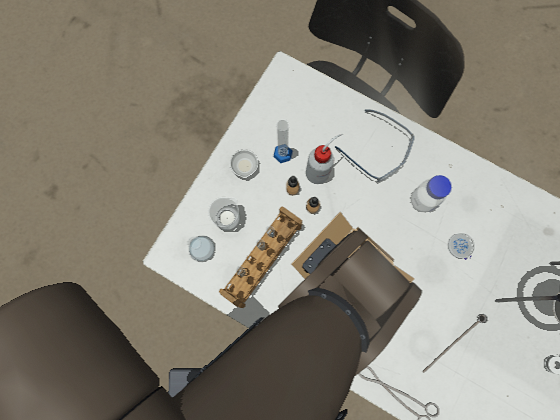

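Run:
```python
from h import *
np.set_printoptions(precision=1,suppress=True)
S=load('e','side');T=load('a','top')
crop('e','side',205,240,275,290,11,'e4')
print('tube start side',atz(S,150+298/4,130+496/4,73),'bend',atz(S,150+453/4,130+545/4,73))
print('head proj',(proj(S,[416,-331.8,65])-[205,240])*11,(proj(S,[416,-331.8,45])-[205,240])*11)
```

```text
tube start side [ 420.  -333.8   73. ] bend [ 489.6 -394.4   73. ]
head proj [195.6 185.4] [205.  269.3]
```

View pics/e4.png

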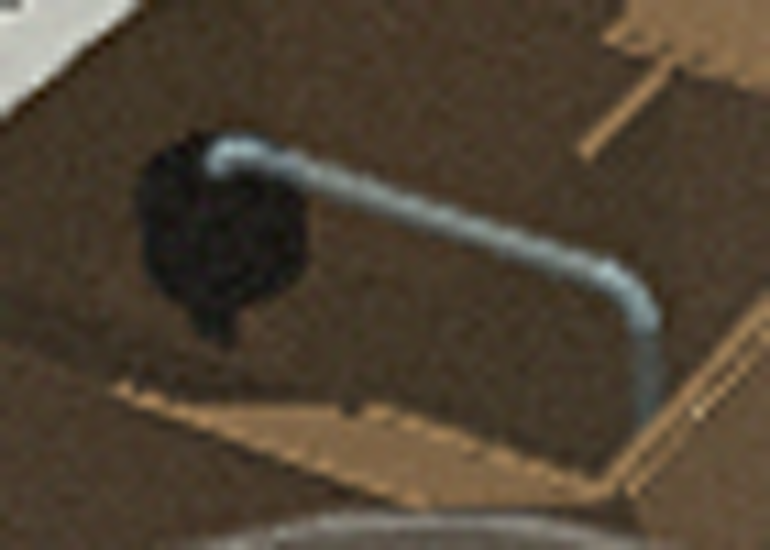

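Run:
```python
from h import *
np.set_printoptions(precision=1,suppress=True)
S=load('e','side')
crop('e','side',185,180,245,240,12,'e5')
X=np.array([413.4,-339.9,152.4]);j=np.array([np.cos(2.397-np.pi/2),np.sin(2.397-np.pi/2),0])
k=np.array([-j[1],j[0],0])
print((proj(S,X)-[185,180])*12)
for o in (25,37,-25,-37):
  for w in(-10,10): print(o,w,(proj(S,X+j*o+k*w)-[185,180])*12)
```

```text
[395.4 523.6]
25 -10 [534.3 466.5]
25 10 [436.5 437.8]
37 -10 [575.6 433. ]
37 10 [478.5 404.9]
-25 -10 [351.9 614.6]
-25 10 [251.4 582.9]
-37 -10 [305.5 652.2]
-37 10 [204.3 619.8]
```

View pics/e5.png

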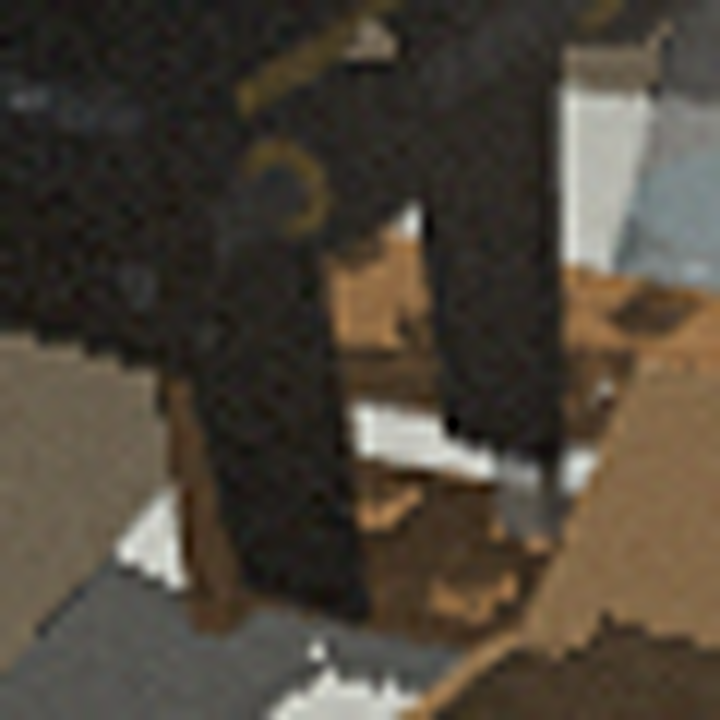

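Call:
{"fn": "arm_command", "kwargs": {"deltas": [[[0.37,0.045,0.075,0,0],[0.37,0,0,-0.1,0],[0.37,0,0,-0.15,0],[0.37,0,0,-0.1,0],[0.37,0,0,0,0]]]}}

```text
t: 7.32
eef_pos: [418.5, -332.1, 114.5]
tcp_rot: [-3.139, 0.018, 2.397]
ft_force: [0.3, -0.0, 0.3]
opening: 0.627
```

Run:
```python
from h import *
np.set_printoptions(precision=1,suppress=True)
loc();S=snap('side','f');crop('f','side',190,190,280,300,7,'f1');loc()
X=env.state()['eef_pos'];print((proj(S,X)-[190,190])*7)
```

```text
t 7.32 tcp [ 418.5 -332.1  114.5] carton xy -43.1 1.5 yaw [-3.1  0.   2.4] [ 0.3 -0.   0.3] 0.627
t 7.37 tcp [ 418.6 -332.2  115.2] carton xy -43.0 1.5 yaw [-3.1  0.   2.4] [-0.3 -0.8 -0.1] 0.634
[223.1 327.7]
```

View pics/f1.png

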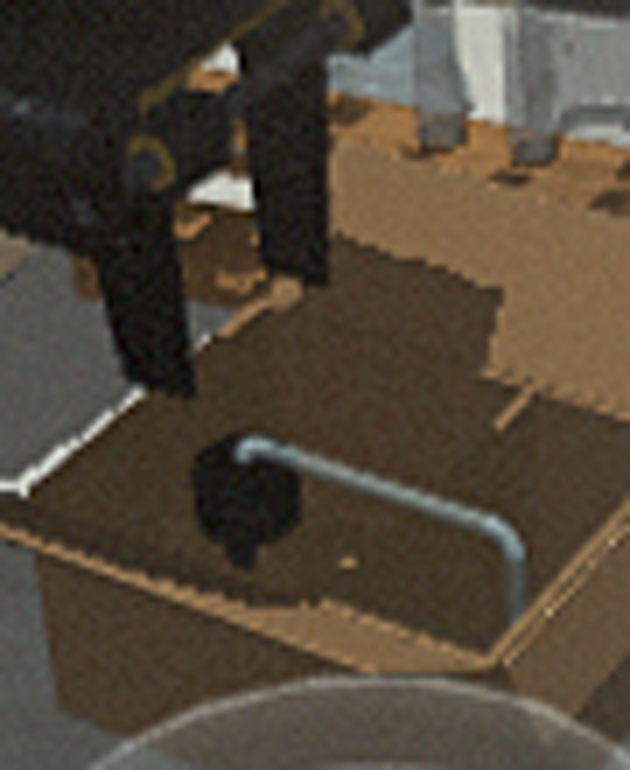

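Call:
{"fn": "arm_command", "kwargs": {"deltas": [[[0.37,0,0,-0.15,0],[0.37,0,0,-0.2,0],[0.37,0,0,-0.2,0],[0.37,0,0,-0.12,0],[0.37,0,0,0,0]]]}}

```text
t: 7.78
eef_pos: [420.0, -332.9, 47.6]
tcp_rot: [-3.139, 0.023, 2.397]
ft_force: [-1.5, -0.4, -1.0]
opening: 0.63
```

Run:
```python
from h import *
np.set_printoptions(precision=1,suppress=True)
loc();S=snap('side','g');crop('g','side',190,190,280,300,7,'f2');loc()
```

```text
t 7.78 tcp [ 420.  -332.9   47.6] carton xy -41.4 1.9 yaw [-3.1  0.   2.4] [-1.5 -0.4 -1. ] 0.63
t 7.83 tcp [ 420.2 -333.2   48.5] carton xy -41.1 1.9 yaw [-3.1  0.   2.4] [0.3 0.5 0.3] 0.629
```

View pics/f2.png

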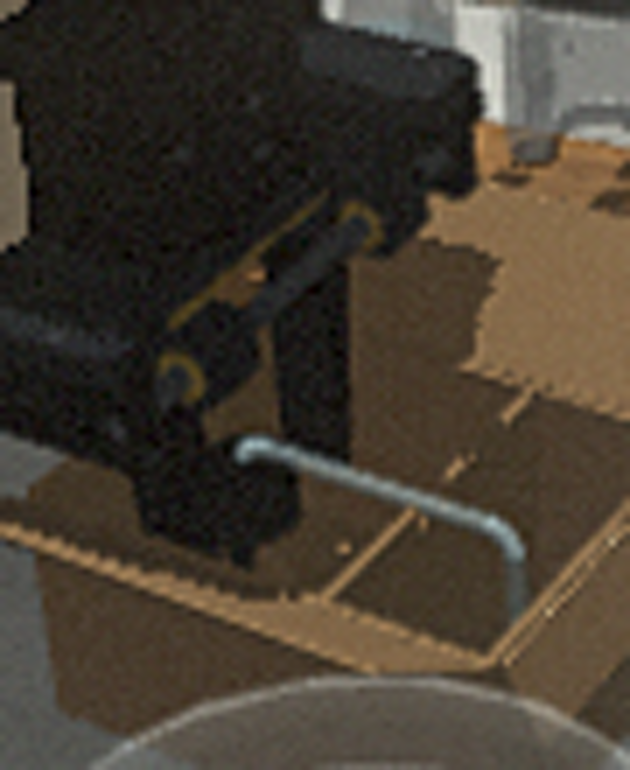

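Call:
{"fn": "arm_command", "kwargs": {"deltas": [[[0.37,-0.02,0.015,-0.1,0],[0.37,0,0,-0.02,0],[0.37,0,0,0,0]]]}}

```text
t: 8.08
eef_pos: [419.3, -332.6, 38.8]
tcp_rot: [-3.138, 0.027, 2.397]
ft_force: [0.1, 0.0, -0.5]
opening: 0.628
```

Call:
{"fn": "arm_command", "kwargs": {"deltas": [[[0.6,0,0,0,0],[0.75,0,0,0,0],[0.85,0,0,0,0],[0.9,0,0,0,0],[0.9,0,0,0,0],[0.9,0,0,0,0]]]}}

```text
t: 8.58
eef_pos: [420.7, -333.7, 42.4]
tcp_rot: [-3.138, 0.032, 2.398]
ft_force: [1.0, -0.4, -0.9]
opening: 0.332
```

Run:
```python
from h import *
np.set_printoptions(precision=1,suppress=True)
loc();S=snap('side','g2');crop('g2','side',190,190,280,300,7,'f3');loc()
```

```text
t 8.58 tcp [ 420.7 -333.7   42.4] carton xy -40.4 1.7 yaw [-3.1  0.   2.4] [ 1.  -0.4 -0.9] 0.332
t 8.63 tcp [ 420.6 -333.7   42.3] carton xy -40.4 1.7 yaw [-3.1  0.   2.4] [-0.1  0.1 -1. ] 0.331
```

View pics/f3.png

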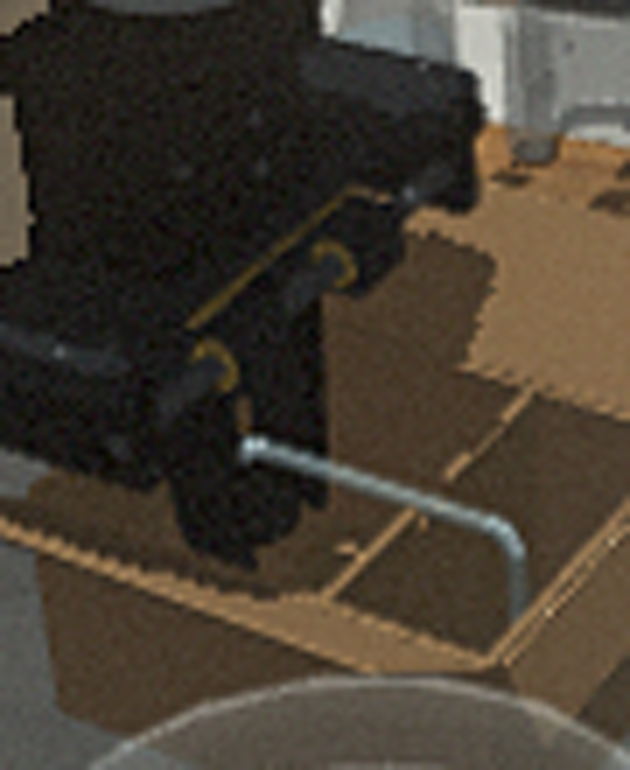

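Call:
{"fn": "arm_command", "kwargs": {"deltas": [[[1,0,0,0.05,0],[1,0,0,0.1,0],[1,0,0,0.15,0],[1,0,0,0.2,0],[1,0,0,0.2,0],[1,0,0,0.2,0],[1,0,0,0.2,0],[1,0,0,0.15,0],[1,0,0,0.1,0]]]}}

```text
t: 9.38
eef_pos: [418.7, -331.8, 186.8]
tcp_rot: [-3.138, 0.027, 2.398]
ft_force: [-0.3, -0.5, -0.1]
opening: 0.331
```

Run:
```python
from h import *
np.set_printoptions(precision=3,suppress=True)
loc();S=snap('side','h');T=snap('top','h');crop('h','side',150,100,330,300,3.5,'h1');loc()
print(env.state()['tcp_rot'])
```

```text
t 9.38 tcp [ 418.7 -331.8  186.8] carton xy -43.2 1.8 yaw [-3.138  0.027  2.398] [-0.3 -0.5 -0.1] 0.331
t 9.48 tcp [ 419.1 -332.2  186.8] carton xy -42.6 1.8 yaw [-3.138  0.029  2.398] [-0.  -0.8 -1.6] 0.33
[-3.138  0.029  2.398]
```

View pics/h1.png

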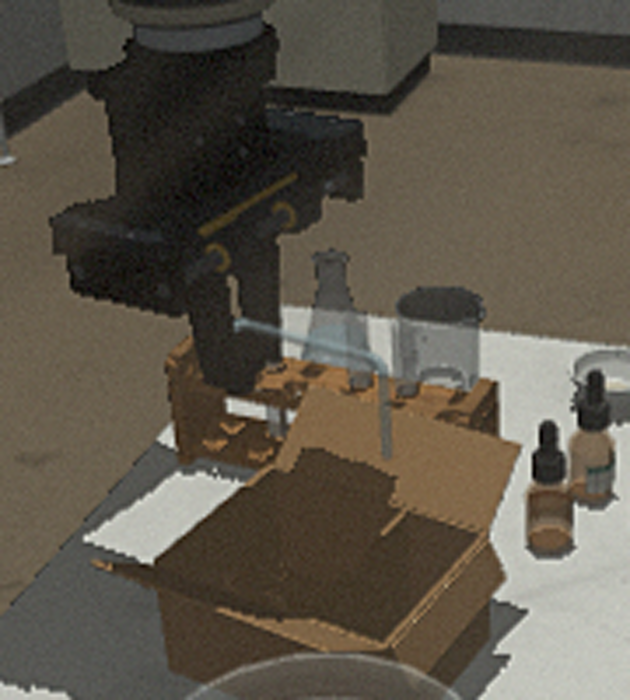

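Run:
```python
from h import *
np.set_printoptions(precision=1,suppress=True)
T=load('a','top');print(atz(T,318,176,30),'cyl',atz(T,283,153,10),'rack',atz(T,170+180/3.3,110+600/3.3,88),atz(T,170+435/3.3,110+360/3.3,88))
S=load('h','side');crop('h','side',195,170,275,240,9,'h2')
```

```text
[ 678.2 -298.6   30. ] cyl [ 741.2 -216.1   10. ] rack [406.8 -94.5  88. ] [ 564.1 -258.3   88. ]
```

View pics/h2.png

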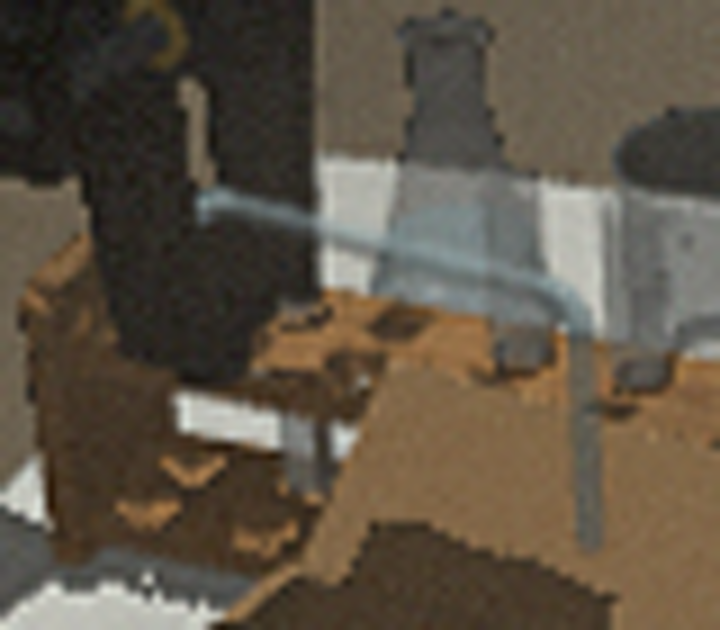

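View pics/h_top.png

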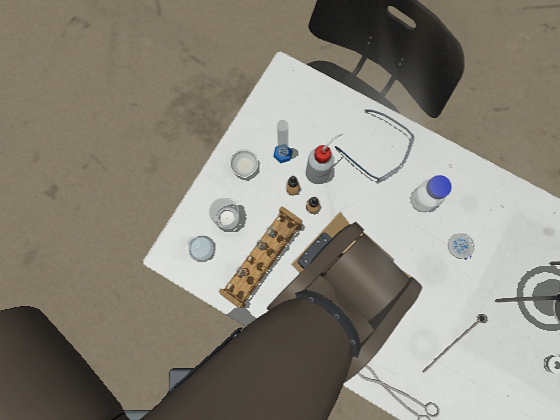

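Call:
{"fn": "arm_command", "kwargs": {"deltas": [[[1,0.03,0.1,0.02,0],[1,0.06,0.2,0.02,0],[1,0.08,0.25,0,0.01],[1,0.08,0.25,0,0.01],[1,0.08,0.25,0,0.01],[1,0.08,0.25,0,0.01],[1,0.08,0.25,0,0.01],[1,0.08,0.25,0,0.01],[1,0.08,0.25,0,0.01],[1,0.08,0.25,0,0.01],[1,0.08,0.25,0,0],[1,0.07,0.2,0,0]]]}}

```text
t: 10.48
eef_pos: [503.2, -39.0, 184.1]
tcp_rot: [-3.135, 0.015, 2.456]
ft_force: [-0.2, -0.5, -1.3]
opening: 0.333
```

Call:
{"fn": "arm_command", "kwargs": {"deltas": [[[1,0.06,0.05,0,0],[1,0.03,0,0,0],[1,0,0,0,0]]]}}

```text
t: 10.73
eef_pos: [511.9, -28.8, 182.4]
tcp_rot: [-3.133, 0.011, 2.462]
ft_force: [-0.0, -0.3, -1.3]
opening: 0.329
```

Run:
```python
from h import *
np.set_printoptions(precision=3,suppress=True)
S=snap('side','i');T=snap('top','i');s=env.state();print(s['eef_pos'],s['tcp_rot'],s['qvel'])
crop('i','side',215,120,305,220,7.5,'i1')
```

```text
[511.509 -29.617 182.523] [-3.133  0.011  2.461] [-0.012 -0.007  0.001  0.     0.002 -0.   ]
```

View pics/i1.png

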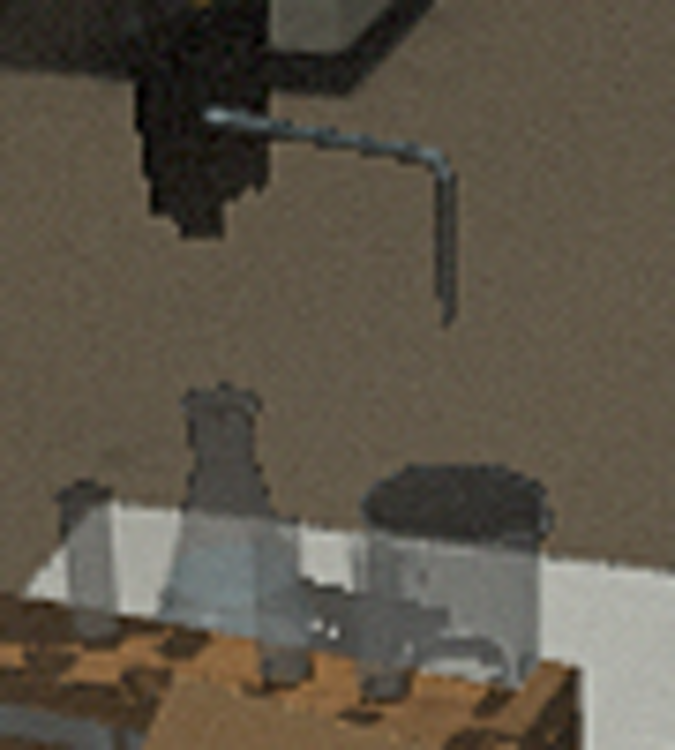

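View pics/i_top.png

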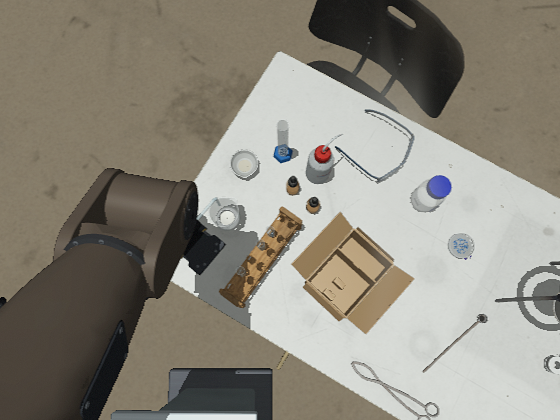

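Run:
```python
from h import *
np.set_printoptions(precision=2,suppress=True)
S=load('i','side');T=load('i','top')
f=lambda x,y:(215+x/7.5,120+y/7.5)
z=182.5
foot=atz(S,*f(203,229),z+12.6-25);te=atz(S,*f(447,319),z+12.6-43);st=atz(S,*f(210,114),z+12.6+18)
print('foot',foot,'tube end',te,'tube start',st)
print('mouth',atz(S,*f(222,399),105),'beaker',atz(S,*f(457,504),82))
d=te-foot;print(d,np.hypot(*d[:2]),np.degrees(np.arctan2(d[1],d[0])))
crop('i','top',170,180,270,290,7,'i2');crop('i','side',235,130,285,170,15,'i3');crop('i','side',230,165,295,195,12,'i4')
```

```text
foot [512.2  -24.94 170.1 ] tube end [585.92 -84.55 152.1 ] tube start [517.03 -27.92 213.1 ]
mouth [514.39 -27.38 105.  ] beaker [586.98 -87.29  82.  ]
[ 73.72 -59.62 -18.  ] 94.80903665061992 -38.96417035479973
```

View pics/i2.png

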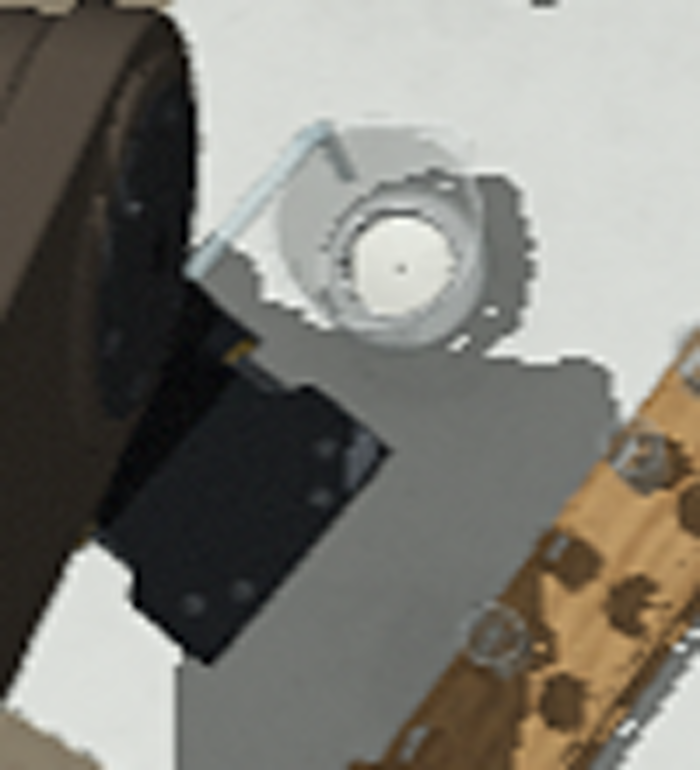

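View pics/i3.png

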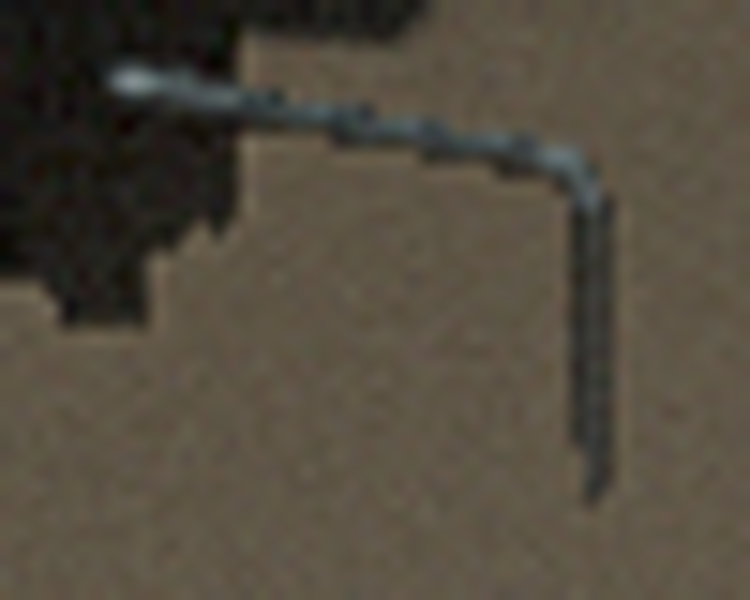

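View pics/i4.png

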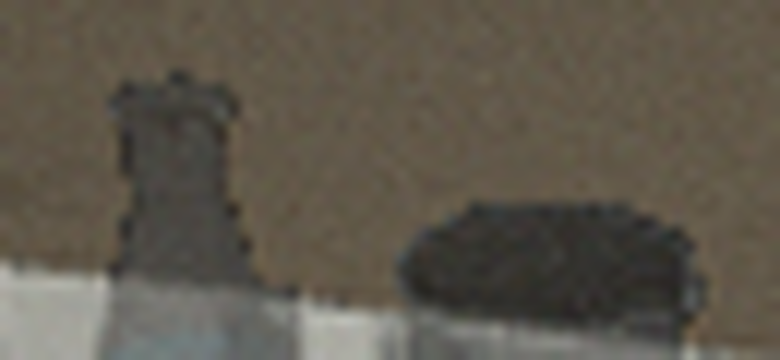

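Run:
```python
from h import *
np.set_printoptions(precision=2,suppress=True)
T=load('i','top')
g=lambda x,y:(170+x/7,180+y/7)
print('tube end',atz(T,*g(346,175),152.1),'bend',atz(T,*g(322,128),213-2))
im=cv2.imread('pics/i2.png')
cen=(np.array(proj(T,[581.4,-86.4,82]))-[170,180])*7
r=475/7*0
# draw rim
for (cx,cy,col) in((581.4,-86.4,(0,0,255)),(584,-86.4,(0,200,0))):
  pts=np.array([(proj(T,[cx+33*np.cos(a),cy+33*np.sin(a),82])-[170,180])*7 for a in np.linspace(0,6.28,60)]).astype(np.int32)
  cv2.polylines(im,[pts],True,col,1)
pts=np.array([(proj(T,[583,-86.4,82])-[170,180])*7]).astype(int)
cv2.imwrite('pics/i5.png',im)
```

```text
tube end [580.56 -86.55 152.1 ] bend [580.89 -87.76 211.  ]
```

View pics/i5.png

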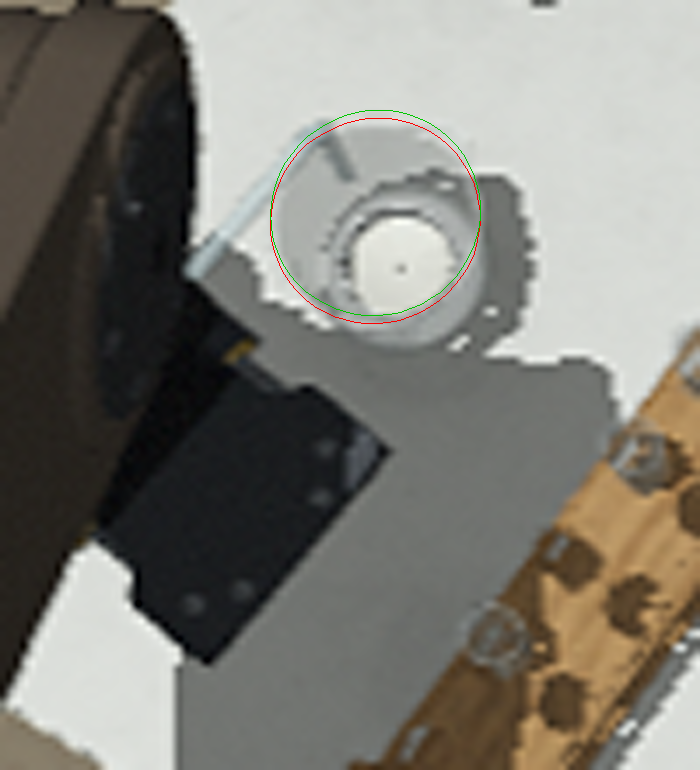

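Call:
{"fn": "arm_command", "kwargs": {"deltas": [[[1,0.01,-0.015,-0.05,0],[1,0,0,-0.1,0],[1,0,0,-0.1,0],[1,0,0,-0.06,0],[1,0,0,0,0]]]}}

```text
t: 11.25
eef_pos: [511.3, -35.1, 148.3]
tcp_rot: [-3.133, 0.011, 2.455]
ft_force: [0.2, 0.5, -1.5]
opening: 0.329
```

Call:
{"fn": "arm_command", "kwargs": {"deltas": [[[1,0.01,0.04,-0.04,0.008],[1,0,0,-0.06,0],[1,0,0,-0.04,0],[1,0,0,0,0]]]}}

```text
t: 11.58
eef_pos: [512.2, -31.5, 132.5]
tcp_rot: [-3.132, 0.01, 2.461]
ft_force: [-0.1, -0.3, -0.9]
opening: 0.331
```

Run:
```python
from h import *
np.set_printoptions(precision=3,suppress=True)
S=snap('side','j');T=snap('top','j');s=env.state();print(s['eef_pos'],s['tcp_rot'],s['qvel'])
crop('j','side',230,140,300,200,11,'j1')
crop('j','top',170,180,270,290,7,'j2')
```

```text
[512.385 -31.53  133.169] [-3.133  0.011  2.461] [ 0.001 -0.008 -0.007  0.001  0.003  0.002]
```

View pics/j1.png

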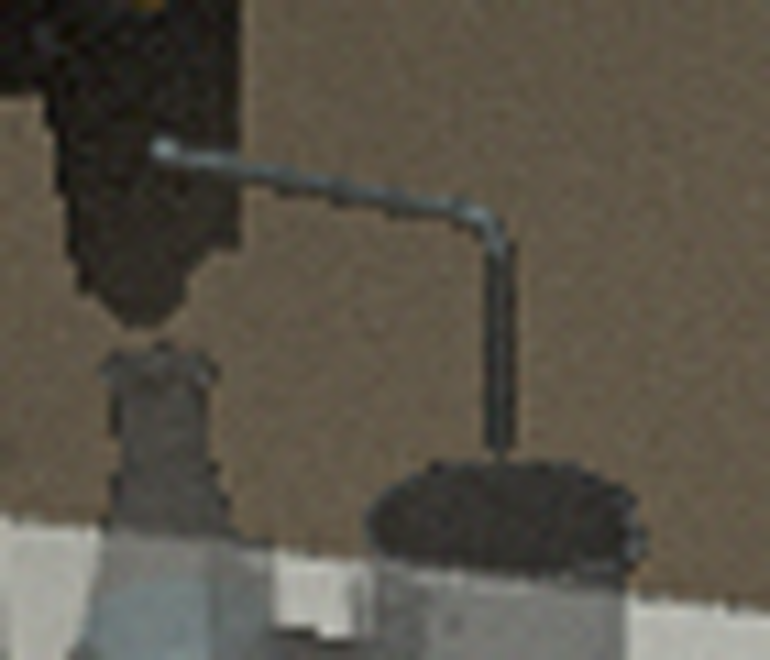

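View pics/j2.png

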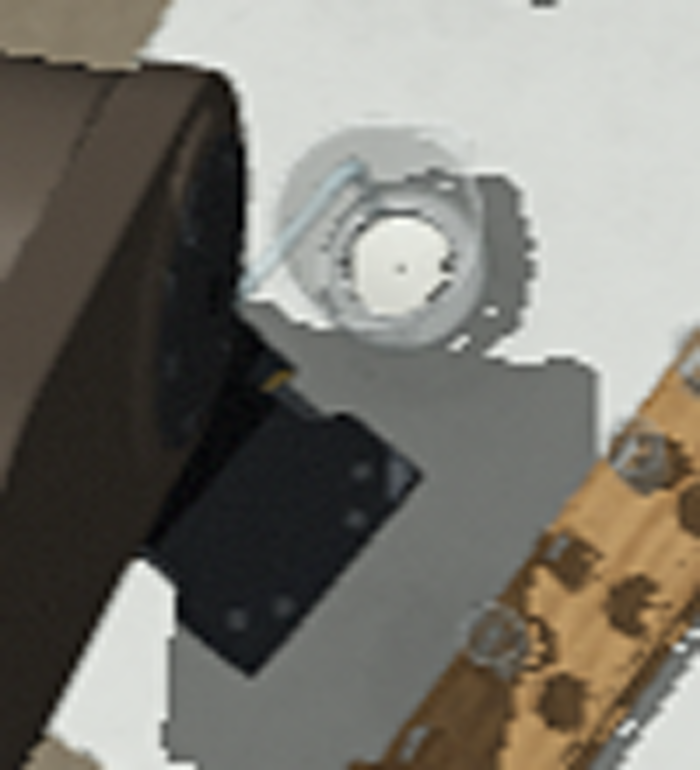

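Run:
```python
from h import *
np.set_printoptions(precision=2,suppress=True)
S=load('j','side');T=load('j','top')
f=lambda x,y:(230+x/11,140+y/11)
z=133.2
print('foot',atz(S,*f(147,313),z+12.6-25),'te',atz(S,*f(500,446),z+12.6-43),'mouth',atz(S,*f(160,365),105),'beaker',atz(S,*f(504,518),82))
m=atz(S,*f(160,365),105)
for zz in(105,115,121): print(zz,(proj(S,[m[0],m[1],zz])-[230,140])*11)
g=lambda x,y:(170+x/7,180+y/7)
print('bend top',atz(T,*g(357,166),z+12.6+18-2))
# vertical leg
b=atz(S,*f(500,446),z+12.6-43)
print((proj(S,b+[0,0,50])-[230,140])*11)
```

```text
foot [511.55 -30.37 120.8 ] te [585.76 -89.32 102.8 ] mouth [514.26 -27.22 105.  ] beaker [586.82 -86.59  82.  ]
105 [160. 365.]
115 [157.42 328.06]
121 [155.86 305.74]
bend top [581.13 -91.03 161.8 ]
[494.43 253.24]
```

Call:
{"fn": "arm_command", "kwargs": {"deltas": [[[1,0.012,0.015,-0.04,0],[1,0,0,-0.02,0],[1,0,0,0,0]]]}}

```text
t: 11.93
eef_pos: [514.1, -29.9, 127.3]
tcp_rot: [-3.133, 0.012, 2.461]
ft_force: [-0.2, 0.2, -0.3]
opening: 0.329
```

Run:
```python
from h import *
np.set_printoptions(precision=3,suppress=True)
S=snap('side','k');s=env.state();print(s['eef_pos'],s['tcp_rot'],s['qvel'],s['ft_force'])
crop('k','side',230,140,300,200,11,'k1')
```

```text
[514.13  -29.857 127.422] [-3.133  0.012  2.461] [-0.002 -0.004 -0.003  0.001  0.006 -0.004] [-0.354  0.373 -0.38 ]
```

View pics/k1.png

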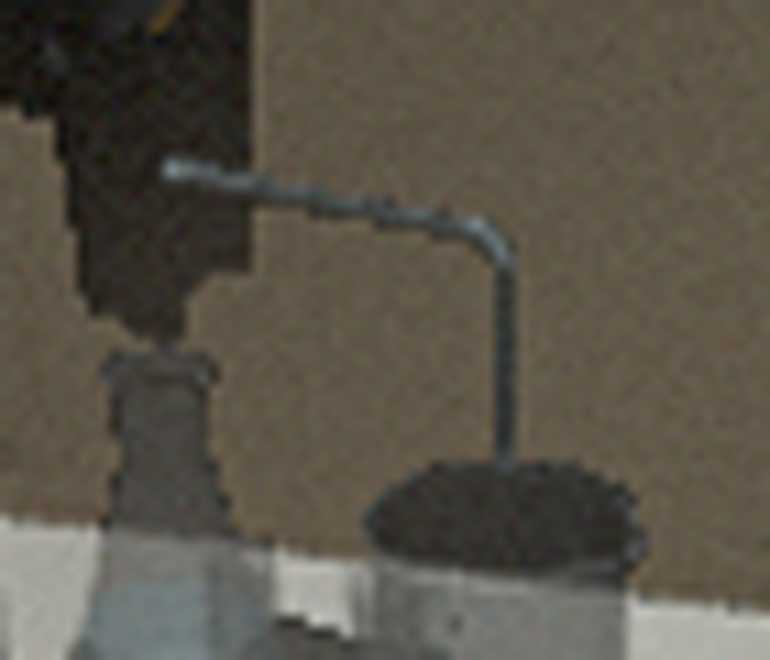

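Run:
```python
from h import *
np.set_printoptions(precision=3,suppress=True)
T=snap('top','l');crop('l','top',150,100,430,350,2.8,'l1');s=env.state();print(s['eef_pos'],s['qvel'],s['opening'])
```

```text
[514.171 -29.923 127.531] [-0.001 -0.002  0.001 -0.001  0.002  0.   ] 0.33218815042621497
```

View pics/l1.png

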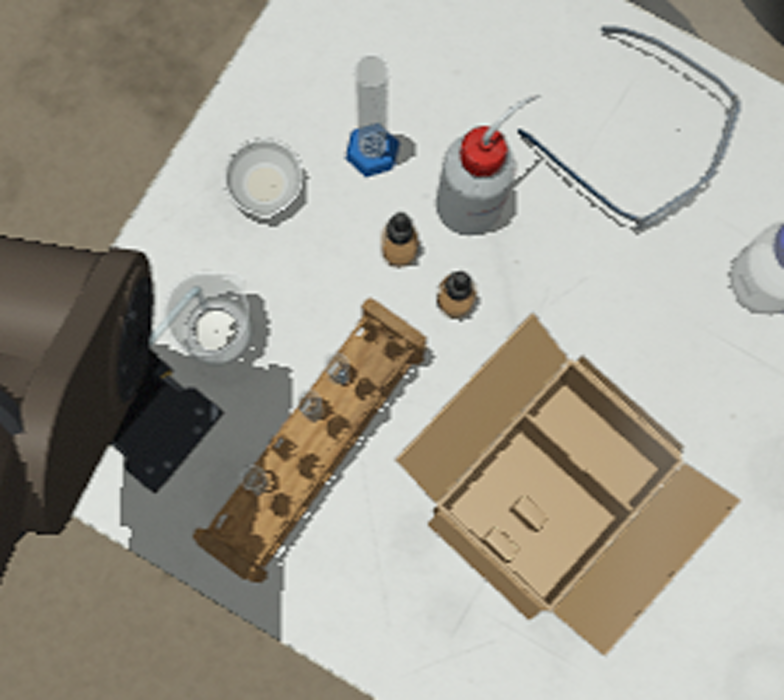

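The top picture shows both flaps folded back, the tube bend over the beaker at about (195,295), and everything else standing where it was. I'm handing the job in.

```bash
python3 -c "
from h import *
print(env.job_done()); print(env.state()['t'])"
```

```text
the job is handed in; nothing more can be done
None
the job is handed in; nothing more can be done
```

I folded both flaps back, gripped the bung by its head and lifted it straight out. I carried it over the rack with the tube end nearly 30 mm above the test tubes, and handed it in at about 12 s while still holding it.

**Final position:** In the last side picture the plug's foot is about 10 mm above the flask and central over its mouth. The tube end is about 15 mm above the beaker's rim, over its middle. The arm was still, the bung was within about 1.5° of upright, and the grip was holding (opening 0.33, matching the 32 mm head).

**Flaps and table:** The flap angles looked close to 2.5 rad after pushing, and the last top picture shows both still folded back. By eye, nothing else on the table had moved, though the arm hid the flask in that picture.

**Disagreement between cameras:** The side and top cameras differed by about 4–6 mm along x, so I placed the bung by comparing it with the glassware within each picture. Sideways centring is therefore good to roughly 2–3 mm. The flask and beaker measured about 92–93 mm apart against the tube's 95 mm, so the tube end and the bung cannot both be exactly centred.

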